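Interlock the spare channels on the stacking board

TASK

Continue the interlocked stack of aluminium channels on the white board: first gently slide the channel that stands apart on the board, still open side up, snug and square against the end of the row. Then take the spare channel from the V-shaped rest, turn it open side down, and lower it over the new joint beside the upside-down channel already there, one leg in each trough, gently and fully home before you let go. Keep the ends of the lower channels roughly level and let the longer spare one overhang them about evenly, do not disturb the rest of the row, and leave the other things on the bench alone.

Things in the scene. Friction and masses are not known exactly. Their poses are not given: they have to be found in the camera images.
- board: fixed white stacking board, 110 mm (x) by 220 mm (y), 6 mm thick, with a fence 8 mm thick at its -y end (inner face at y = -102 mm, fence top 46 mm above the bench); no other walls. Origin: centre of its underside, on the bench. The row stands against the fence and grows towards +y; the channels lie along the board's x
- row_first_c (a point): aluminium channel, 56 mm long (x), 40 x 40 mm section, web and legs 8 mm thick (trough 24 wide, 32 deep), 0.08 to 0.2 kg. Point: middle of the length, centre of the 40 x 40 section. z points from web to open side, y across the legs. Loose, open side up on the board, against the fence (centre 26 mm above the bench)
- row_second_c (a point): channel like row_first, same point and axes. Loose, open side up on the board, against row_first, the last of the row; slider_ch must come to stand against its +y leg
- row_cap_c (a point): channel like row_first, same point and axes. But 68 mm long, so its ends overhang the lower ones by 6 mm. Loose, open side down (z down) over the joint of row_first and row_second, with one leg in the trough of each and its centre 8 mm higher than theirs. It has 4 mm of play to each side and starts 0 to 3 mm off the joint's middle towards the fence
- slider_ch_c (a point): channel like row_first, same point and axes. Loose, open side up on the board, 18 to 46 mm short of row_second, up to 0.2 rad askew. It slides easily when pushed on its +y leg (fingers up to 24 mm wide can slip between the legs at its ends). When snug and square its centre stands 40 mm from row_second's
- spare_ch_c (a point): channel like row_first, same point and axes. 68 mm long like row_cap. Loose, on edge in the rest, x along the valley, web facing up and to the rest's +y: 45 degrees about its length short of open side down. Ends stick out 17 mm past the rest, to be pinched. Fully home its centre is 8 mm above those of row_second and slider_ch, midway between them, with 4 mm of play each way, less where row_cap (40 mm away if they touch) is in the way
- rest: fixed black V-shaped rest, 34 mm long (x, along its valley), 70 mm wide, the two faces at 45 degrees, valley line 32 mm above the bench, rim 53 mm. Origin: centre of its underside, on the bench
- angle_offcut: aluminium L angle, 70 mm long, legs 30 and 34 mm, lying on the mat between the board and the rest; not part of the job. Origin: centre of its underside
- flat_channel: wide shallow aluminium channel, 100 x 50 x 16 mm; not part of the job. Origin: centre of its underside
- tape_roll: orange roll core, 90 mm across, 24 mm high; not part of the job. Origin: centre of its underside
- screw_jar: clear jar, 52 mm across, 60 mm high; not part of the job. Origin: centre of its underside
- driver: screwdriver, 170 mm long; not part of the job
- spanner: spanner, 150 mm long; not part of the job

How it is judged:
By the outcome, as a careful person would: the job done as asked, in the order asked, and still so for the second after the job is handed in, with the robot touching nothing.
It also fails if it takes over 54 s, if anything falls off the work surface, if the arm or the gripper's body presses on something with over 40 N, if the wrist force passes 120 N, or if a joint passes its speed limit or range.

ROBOT

A 6-joint arm with a two-finger parallel gripper is mounted at the origin on the work surface. World frame = base frame: x ahead of the robot, y to its left, z up, the work surface at z = 0. Lengths are in m, angles in rad, forces in N, time in s.
With the tool pointing down it reaches from about 0.35 to 0.775 m from the base axis. Payload 7.3 kg.
Tool frame: the origin (TCP) lies midway between the tips of the shut fingers; the grasp point (between the pads) lies 19 mm behind it (robot.grip_depth is the z of the grasp point in the tool frame, in m); z points along the fingers, y is the line along which they close (so a half turn about z gives the same grasp; the last joint's range is limited). The gripper opens to 92 mm and grips with 3 to 60 N. Pads are 19 mm wide; open, the fingers measure 130 mm over their backs; the gripper's body (75 mm by 190 mm) begins 47 mm behind the grasp point.
Start: joints at [-1.401, 0.342, 1.524, -0, 1.275, -0.146], TCP at [0.163, -0.499, 0.227] pointing down, gripper open.
Joint ranges: [-2.53, 2.53], [-0.77, 2.02], [0.04, 2.7], [-1, 4.14], [0.28, 2.66], [-3.11, 3.11]. Speed limits (rad/s): [2.57, 2.57, 3.14, 3.14, 3.14, 3.14].

INTERFACE

Orientations are given as [roll, pitch, yaw] about the fixed x, y, z axes, in that order (R = Rz(yaw) Ry(pitch) Rx(roll)).
In Python, from cell import robot, viewer gives the robot as it stands.
- The arm moves only by the tool step_arm, never from a script. Its argument "increments" is a list of rows, each an object with "delta_pos": the shift along the tool's x, y, z in cm, a list of three; "dr": the turn, a rotation vector about the tool's x, y, z in degrees, a list of three; "fingers": the closure, from -1 (fully open) to 1 (shut), so that 0 is half open. In form: [{"delta_pos": [tx, ty, tz], "dr": [wx, wy, wz], "fingers": fingers}, ...]. A call has exactly 5 rows; each row is the pose to reach, as a shift and turn from the pose commanded when the call began, along the tool's axes at that moment; what a row does not reach only later rows make up. A row lasts 1/8 s, in which the tool goes at most 62.5 mm and 10.7 degrees, less where a joint would pass 70% of its speed; a pose out of reach is approached as far as the arm can. A call with a gripper value outside its range is refused whole. The fingers move at their own pace and stop on an object; "newtons" is the grip in N (left out, the last holds). Time passes only in rows, so rows that repeat a pose let the fingers close, or fill a call up. It gives the time, the measured TCP pose, the force, the opening and the grip force at its end, in the units of the state.
- robot.observe(): the state, without advancing time (a new reading comes with each control period).
- viewer.read_camera(name): name is "scene" or "side" or "wrist"; returns the picture (400x640x3 uint8, red, green, blue); there is no depth.
- viewer.camera_params(name): a dict with "K" (3x3 intrinsics, pixels), "T" (4x4, takes a point from camera to world coordinates). Camera axes: x right, y down, z forward; pixel columns grow to the right and rows downward; lengths in m; the calibration is good to about 2 mm. A picture is of the moment at which its call begins: read the wrist's pose just before it. camera_params takes no time and is no camera call; for the wrist camera it gives the pose at the moment of the call.
- robot.hand_in(): hands the job in; it is judged then, once.
The state is a dict: "time": time; "qpos": joint angles; "qvel": joint speeds; "joint_efforts": joint torques, N m; "tool_pos": TCP position; "tool_rot": TCP orientation; "contact_force": force on the tool from outside, world axes, zero at the start; "torque": the same for the moment, N m; "opening": finger opening in m; "grip_force": force on a finger pad.
Only numpy, scipy, OpenCV 4.12 (cv2) and the standard library are available. Lean on these libraries where they do the work, as an engineer would, in place of code of your own. Each camera call takes 0.05 s, during which the arm holds its last target. There are 200 camera calls.

## Working session

There is one attempt and no reset: what is moved stays moved. The work goes in short steps, Python scripts to look and compute and a tool call to move; the robot and the scene stay as the last step left them, time stands still between calls to the robot, and variables do not carry over. Pictures are saved under pics/ and viewed, at most 10 in all, crops included, and the job is handed in when it is done.

Besides the shell and the picture viewer there is one more tool, called after "Emit:" by a JSON object that holds its "method" and its "body". step_arm: Moves the arm, as the interface text tells. Its arguments: {"type":"object","properties":{"increments":{"type":"array"},"newtons":{"type":"number"}},"required":["increments"]}

```bash
mkdir -p pics; ls
python3 - <<'E'
from cell import robot, viewer
import cv2,numpy as np
s=robot.observe();print(s['time'],s['tool_pos'],s['tool_rot'],s['opening'],robot.grip_depth)
ims=[]
for n in ['scene','side','wrist']:
    im=viewer.read_camera(n);cv2.imwrite(f'pics/{n}0.png',im[:,:,::-1])
    p=viewer.camera_params(n);print(n,np.round(p['K'],1).tolist(),np.round(p['T'],3).tolist())
E
```

```text
pics
0.0 [ 0.16300051 -0.49864409  0.22605349] [-3.14009381e+00 -2.10988344e-04  3.15775998e-01] 0.09189243071517769 -0.0188
scene [[414.5, 0.0, 313.0], [0.0, 414.5, 198.1], [0.0, 0.0, 1.0]] [[-0.753, 0.473, -0.458, 1.149], [0.658, 0.533, -0.532, 0.616], [-0.008, -0.702, -0.712, 0.933], [0.0, 0.0, 0.0, 1.0]]
side [[373.5, 0.0, 316.8], [0.0, 373.5, 197.5], [0.0, 0.0, 1.0]] [[0.836, -0.413, 0.361, 0.238], [-0.548, -0.611, 0.572, -0.572], [-0.016, -0.676, -0.737, 0.774], [0.0, 0.0, 0.0, 1.0]]
wrist [[335.4, 0.0, 325.9], [0.0, 335.4, 197.1], [0.0, 0.0, 1.0]] [[0.311, -0.904, -0.294, 0.243], [-0.95, -0.296, -0.096, -0.473], [-0.001, 0.309, -0.951, 0.384], [0.0, 0.0, 0.0, 1.0]]
```

View pics/scene0.png

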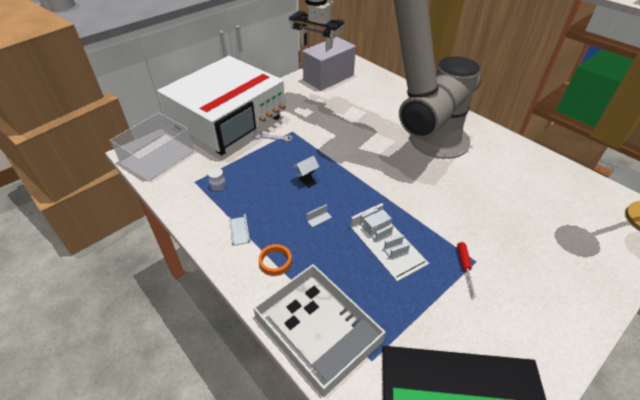

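View pics/side0.png

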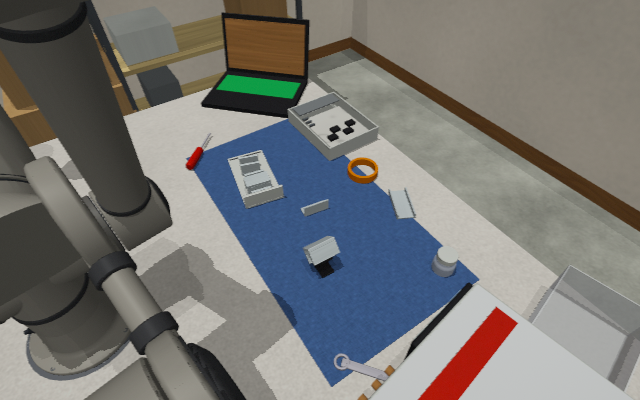

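The scene view shows the board at about (388,240), with the fence end near (370,215), and the rest with the spare at (307,168). The side view shows the board at (255,178) and the rest at (322,255).

```bash
cat > h.py <<'E'
import numpy as np,cv2
from cell import robot,viewer
from scipy.spatial.transform import Rotation as R
def ray(p,u):
    d=p['T'][:3,:3]@np.linalg.inv(p['K'])@np.array([u[0],u[1],1.]);return p['T'][:3,3],d
def plane(p,u,z):
    o,d=ray(p,u);return o+d*(z-o[2])/d[2]
def tri(p1,u1,p2,u2):
    A=0;b=0
    for p,u in((p1,u1),(p2,u2)):
        o,d=ray(p,u);d=d/np.linalg.norm(d);M=np.eye(3)-np.outer(d,d);A=A+M;b=b+M@o
    return np.linalg.solve(A,b)
def proj(p,X):
    c=np.linalg.inv(p['T'])@np.append(X,1);q=p['K']@c[:3];return q[:2]/q[2]
def snap(n,f):
    s=robot.observe();p=viewer.camera_params(n);im=viewer.read_camera(n)[:,:,::-1].copy();cv2.imwrite(f,im);np.savez(f[:-4]+'.npz',K=p['K'],T=p['T']);return s,p,im
def pose():
    s=robot.observe();return np.array(s['tool_pos']),R.from_euler('xyz',s['tool_rot'])
def delta(pos,rpy):
    "shift cm and rotvec deg in tool axes to reach pose"
    p,r=pose();g=R.from_euler('xyz',rpy)
    return np.round(r.inv().apply(np.array(pos)-p)*100,2),np.round(np.degrees((r.inv()*g).as_rotvec()),1)
E
python3 - <<'E'
from h import *
a=viewer.camera_params('scene');b=viewer.camera_params('side')
for n,u in dict(b1=(351,212),b2=(399,278),b3=(428,263),b4=(381,206)).items(): print(n,plane(a,u,.006).round(3))
for n,u in dict(b1=(228,155),b2=(266,150),b3=(283,199),b4=(241,207)).items(): print('side',n,plane(b,u,.006).round(3))
print(plane(a,(308,180),.03),plane(b,(322,262),.03))
def up(n,x0,x1,y0,y1):
    im=cv2.imread(f'pics/{n}0.png')[y0:y1,x0:x1];return cv2.resize(im,(400,300),interpolation=cv2.INTER_CUBIC)
A=np.hstack([up('scene',340,440,205,280),up('scene',280,340,145,190)])
B=np.hstack([up('side',215,295,145,205),up('side',290,350,230,275)])
cv2.imwrite('pics/c1.png',np.vstack([A,B]))
E
```

```text
b1 [0.505 0.046 0.006]
b2 [0.578 0.297 0.006]
b3 [0.482 0.318 0.006]
b4 [0.419 0.089 0.006]
side b1 [0.483 0.331 0.006]
side b2 [0.593 0.285 0.006]
side b3 [0.533 0.072 0.006]
side b4 [0.423 0.11  0.006]
[ 0.52663329 -0.12951587  0.03      ] [ 0.5007475  -0.17258863  0.03      ]
```

View pics/c1.png

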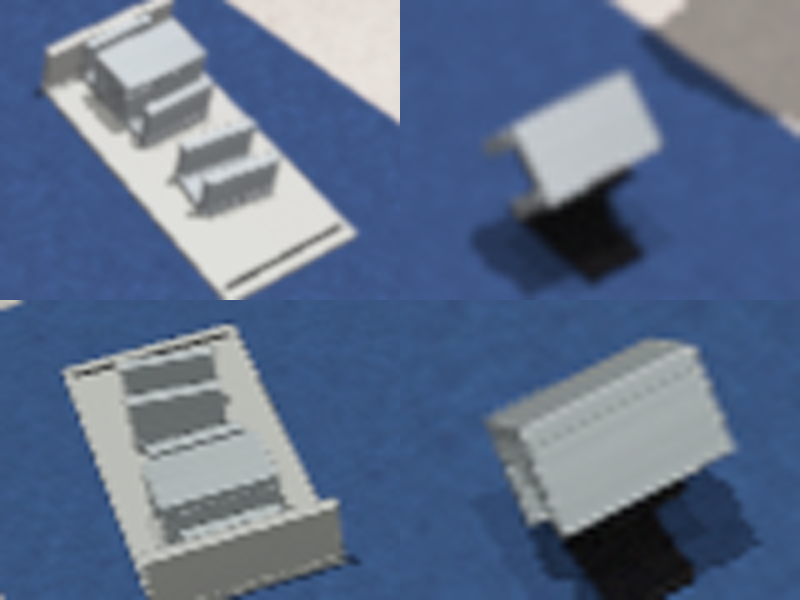

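The crops show the cap on the first joint at the fence end, the slider a few cm beyond it, and the spare lying at 45° on the rest. Next I'll look from close by: first above the rest, then the board.

Run:
```python
from h import *
print(delta([.51,-.15,.24],[np.pi,0,1.0]))
```

```text
(array([ 43.81, -22.37,  -1.35]), array([ -0.1,  -0. , -39.2]))
```

Emit:
{"method": "step_arm", "body": {"increments": [{"delta_pos": [5.5, -2.8, -0.2], "dr": [0, 0, -6], "fingers": -1}, {"delta_pos": [11, -5.6, -0.4], "dr": [0, 0, -12], "fingers": -1}, {"delta_pos": [16.5, -8.4, -0.6], "dr": [0, 0, -18], "fingers": -1}, {"delta_pos": [22, -11.2, -0.8], "dr": [0, 0, -24], "fingers": -1}, {"delta_pos": [27.5, -14, -1], "dr": [0, 0, -30], "fingers": -1}]}}

```text
time: 0.78
tool_pos: [0.3821, -0.279, 0.2367]
tool_rot: [3.141, 0.0, 0.843]
contact_force: [1.3, -1.1, -0.1]
opening: 0.0923
grip_force: 0.0
```

Emit:
{"method": "step_arm", "body": {"increments": [{"delta_pos": [5.0, -3, 0], "dr": [0, 0, -5], "fingers": -1}, {"delta_pos": [10, -6, 0], "dr": [0, 0, -9], "fingers": -1}, {"delta_pos": [14, -8, 0], "dr": [0, 0, -9], "fingers": -1}, {"delta_pos": [14, -14, 0], "dr": [0, 0, -9], "fingers": -1}, {"delta_pos": [14, -14, 0], "dr": [0, 0, -9], "fingers": -1}]}}

```text
time: 1.4
tool_pos: [0.3676, -0.0802, 0.2362]
tool_rot: [-3.139, 0.0, 1.0]
contact_force: [-0.0, -0.3, 0.6]
opening: 0.0917
grip_force: 0.0
```

Run:
```python
from h import *
s,p,im=snap('wrist','pics/w1.png')
print(s['time'],s['tool_pos'],s['tool_rot'],s['qpos'])
```

```text
1.4 [ 0.36756769 -0.08022801  0.23621536] [-3.13885650e+00  3.29806073e-04  9.99510951e-01] [-4.19466995e-01  5.67005524e-02  1.86452596e+00  9.33804722e-05
  1.22312071e+00  1.51786894e-01]
```

View pics/w1.png

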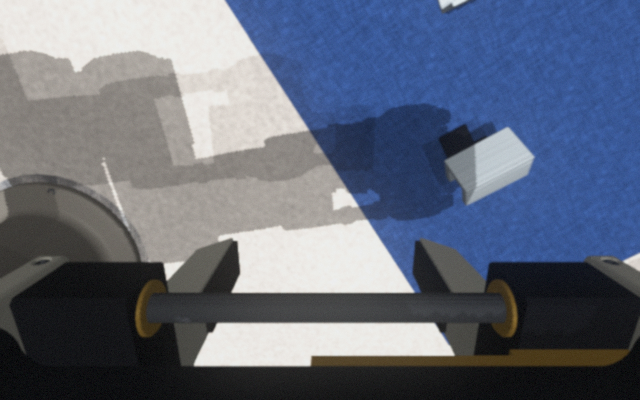

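Wrist view: the spare is at about (488,165), length running from lower left to upper right, and the rest (black) is peeking out at (455,140). I'll estimate the rest yaw and go on to the board.

Run:
```python
from h import *
p=np.load('pics/w1.npz')
im=cv2.imread('pics/w1.png')[110:220,420:560];hs=cv2.cvtColor(im,cv2.COLOR_BGR2HSV)
m=((hs[...,1]<70)&(hs[...,2]>90)).astype(np.uint8)
c=max(cv2.findContours(m,0,2)[0],key=cv2.contourArea)
q=cv2.approxPolyDP(c,3,True)[:,0]+[420,110];print(q.tolist())
for u in q: print(plane(p,u,.06).round(3))
cv2.imwrite('pics/c2.png',cv2.resize(im,(700,550),interpolation=cv2.INTER_CUBIC))
print(delta([.53,.24,.25],[np.pi,0,1.25]))
```

```text
[[508, 127], [445, 160], [451, 170], [450, 179], [456, 179], [465, 192], [466, 204], [527, 173], [533, 156]]
[ 0.543 -0.136  0.06 ]
[ 0.477 -0.133  0.06 ]
[ 0.477 -0.145  0.06 ]
[ 0.472 -0.153  0.06 ]
[ 0.477 -0.157  0.06 ]
[ 0.479 -0.175  0.06 ]
[ 0.474 -0.187  0.06 ]
[ 0.541 -0.19   0.06 ]
[ 0.553 -0.177  0.06 ]
(array([35.75, -3.95, -1.32]), array([  0. ,   0. , -14.4]))
```

View pics/c2.png

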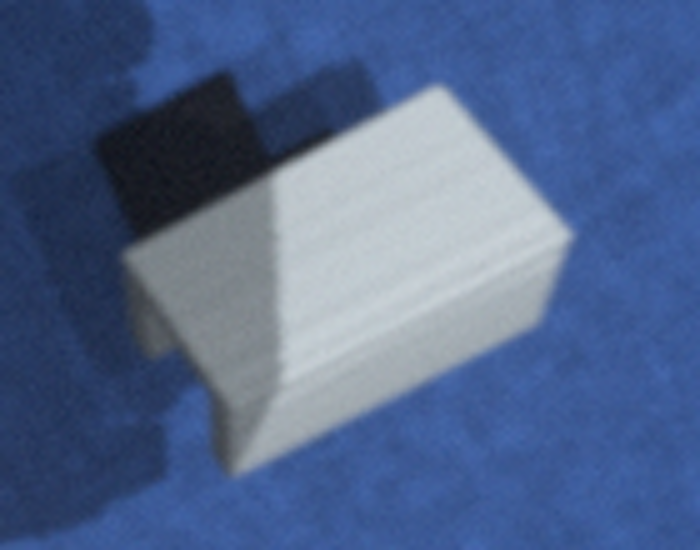

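The crop shows that the web is the big face, facing world +y and up, and the near face is the upper leg. The rest yaw is about -0.04. Moving to look at the board.

Run:
```python
from h import *
print(delta([.485,.13,.26],[np.pi,0,1.25]))
```

```text
(array([24.06, -1.77, -2.32]), array([  0. ,   0. , -14.4]))
```

Emit:
{"method": "step_arm", "body": {"increments": [{"delta_pos": [6, -0.5, -1], "dr": [0, 0, -5], "fingers": -0.6}, {"delta_pos": [12, -1, -1.5], "dr": [0, 0, -10], "fingers": -0.2}, {"delta_pos": [18, -1.4, -2], "dr": [0, 0, -14.4], "fingers": 0.2}, {"delta_pos": [24, -1.8, -2.3], "dr": [0, 0, -14.4], "fingers": 0.6}, {"delta_pos": [24, -1.8, -2.3], "dr": [0, 0, -14.4], "fingers": 0.7}]}}

```text
time: 2.08
tool_pos: [0.4879, 0.131, 0.2591]
tool_rot: [3.141, -0.001, 1.251]
contact_force: [-0.4, -0.3, -0.2]
opening: 0.0466
grip_force: 0.0
```

Run:
```python
from h import *
s,p,im=snap('wrist','pics/w2.png')
print(s['time'],s['tool_pos'],s['tool_rot'],s['qpos'],s['opening'])
```

```text
2.075 [0.48788119 0.13097978 0.25905159] [ 3.14110245e+00 -7.62532417e-04  1.25134981e+00] [1.10147844e-01 2.80644702e-01 1.52112048e+00 5.02507554e-04
 1.33906424e+00 4.29479325e-01] 0.04663321471323483
```

View pics/w2.png

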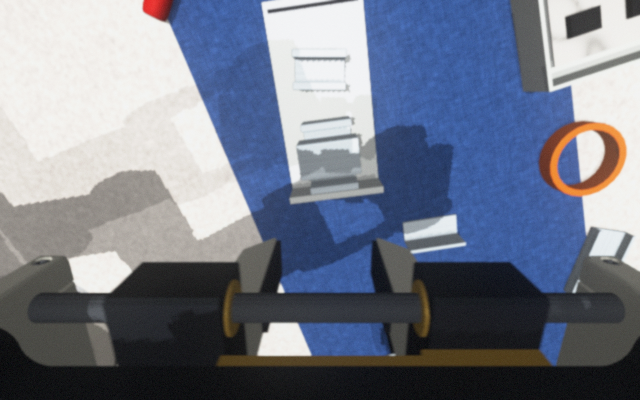

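Wrist view: board spans (262,5)–(382,195), slider at (321,70), row/cap at (330,150), fence at (337,190), and offcut at (435,233). I'll crop in for corners.

Run:
```python
from h import *
im=cv2.imread('pics/w2.png')[0:200,250:400]
cv2.imwrite('pics/c3.png',cv2.resize(im,None,fx=3,fy=3,interpolation=cv2.INTER_CUBIC))
p=np.load('pics/w2.npz');print([plane(p,u,.02).round(3).tolist() for u in((404,224),(457,216),(407,250),(465,243))])
```

```text
[[0.558, 0.022, 0.02], [0.624, 0.012, 0.02], [0.552, -0.015, 0.02], [0.627, -0.029, 0.02]]
```

View pics/c3.png

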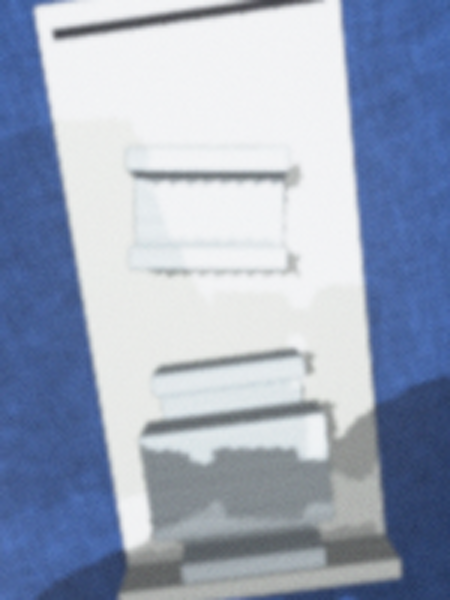

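Run:
```python
from h import *
p=np.load('pics/w2.npz')
W=lambda c,z:plane(p,(c[0]/3+250,c[1]/3),z)
pts=dict(bL1=((36,5),.006),bL2=((100,400),.006),bR1=((340,0),.006),bR2=((370,380),.006),fL=((122,600),.046),fR=((402,577),.046),fiL=((128,563),.046),fiR=((398,553),.046),
 secL=((153,378),.046),secR=((300,357),.046),capL=((145,432),.054),capR=((330,410),.054),cap2L=((152,540),.054),cap2R=((330,520),.054),
 s1=((127,146),.046),s2=((290,151),.046),s3=((130,271),.046),s4=((292,270),.046))
P={k:W(*v) for k,v in pts.items()}
y=P['bL1']-P['bL2']+P['bR1']-P['bR2'];y[2]=0;y/=np.linalg.norm(y);x=np.array([y[1],-y[0],0]);print('board yaw',np.arctan2(x[1],x[0]))
for a,b in(('fL','fR'),('fiL','fiR'),('secL','secR'),('capL','capR'),('cap2L','cap2R'),('s1','s2'),('s3','s4')):
    d=P[b]-P[a];print(a,np.arctan2(d[1],d[0]).round(3),np.linalg.norm(d).round(3))
o=(P['bL1']+P['bL2'])/2*0
for k,v in P.items(): print(k,v[:2].round(4),'bx %.4f by %.4f'%(v@x,v@y))
```

```text
board yaw -0.1953304589040455
fL -0.233 0.109
fiL -0.281 0.104
secL -0.18 0.054
capL -0.201 0.067
cap2L -0.204 0.067
s1 -0.347 0.055
s3 -0.313 0.057
bL1 [0.4766 0.317 ] bx 0.4061 by 0.4035
bL2 [0.449  0.1773] bx 0.4061 by 0.2610
bR1 [0.5814 0.2841] bx 0.5152 by 0.3916
bR2 [0.555  0.1507] bx 0.5152 by 0.2555
fL [0.4364 0.1056] bx 0.4076 by 0.1883
fR [0.5424 0.0805] bx 0.5164 by 0.1842
fiL [0.4438 0.119 ] bx 0.4123 by 0.2029
fiR [0.5434 0.0903] bx 0.5156 by 0.1940
secL [0.4764 0.1819] bx 0.4320 by 0.2709
secR [0.5292 0.1723] bx 0.4857 by 0.2718
capL [0.468  0.1654] bx 0.4270 by 0.2531
capR [0.5337 0.152 ] bx 0.4940 by 0.2527
cap2L [0.4569 0.1266] bx 0.4236 by 0.2128
cap2R [0.5222 0.1131] bx 0.4903 by 0.2123
s1 [0.494  0.2576] bx 0.4346 by 0.3486
s2 [0.546  0.2388] bx 0.4893 by 0.3403
s3 [0.4811 0.2193] bx 0.4294 by 0.3085
s4 [0.5353 0.2018] bx 0.4860 by 0.3019
```

```bash
cat >> h.py <<'E'
BY=-.195
def B(bx,by,z): return np.array([bx*np.cos(BY)-by*np.sin(BY),bx*np.sin(BY)+by*np.cos(BY),z])
def toB(v): return np.array([v[0]*np.cos(BY)+v[1]*np.sin(BY),-v[0]*np.sin(BY)+v[1]*np.cos(BY),v[2]])
E
python3 - <<'E'
from h import *
g=[np.pi,0,np.pi/2+BY]
print(delta(B(.459,.378,.09),g),delta(B(.459,.378,.016),g))
E
```

```text
(array([15.66, -1.32, 16.89]), array([-0. ,  0. , -7.2])) (array([15.66, -1.32, 24.29]), array([-0. ,  0. , -7.2]))
```

Emit:
{"method": "step_arm", "body": {"increments": [{"delta_pos": [5.2, -0.5, 2], "dr": [0, 0, -4], "fingers": 0.6}, {"delta_pos": [10.5, -0.9, 4.5], "dr": [0, 0, -7.2], "fingers": 0.6}, {"delta_pos": [15.7, -1.3, 7.5], "dr": [0, 0, -7.2], "fingers": 0.6}, {"delta_pos": [15.7, -1.3, 13], "dr": [0, 0, -7.2], "fingers": 0.6}, {"delta_pos": [15.7, -1.3, 18], "dr": [0, 0, -7.2], "fingers": 0.6}]}}

```text
time: 2.75
tool_pos: [0.5236, 0.2801, 0.0778]
tool_rot: [3.141, 0.001, 1.373]
contact_force: [0.0, 0.9, -0.6]
opening: 0.0184
grip_force: 0.0
```

Emit:
{"method": "step_arm", "body": {"increments": [{"delta_pos": [0, 0, 3.5], "dr": [0, 0, 0], "fingers": 0.6}, {"delta_pos": [0, 0, 6], "dr": [0, 0, 0], "fingers": 0.6}, {"delta_pos": [0, 0, 6.3], "dr": [0, 0, 0], "fingers": 0.6}, {"delta_pos": [0, 0, 6.3], "dr": [0, 0, 0], "fingers": 0.6}, {"delta_pos": [0, 0, 6.3], "dr": [0, 0, 0], "fingers": 0.6}]}}

```text
time: 3.38
tool_pos: [0.5241, 0.2813, 0.0181]
tool_rot: [3.139, -0.001, 1.373]
contact_force: [0.2, -0.4, -0.4]
opening: 0.0182
grip_force: 0.0
```

Run:
```python
from h import *
s,p,im=snap('wrist','pics/w3.png')
t=np.array(s['tool_pos']);print(s['time'],t,toB(t),s['tool_rot'],s['contact_force'],s['opening'])
```

```text
3.375 [0.52414973 0.28131756 0.01812716] [0.45970595 0.37754862 0.01812716] [ 3.13939537e+00 -1.22178821e-03  1.37295237e+00] [ 0.21821641 -0.39762467 -0.40228726] 0.018246432080968128
```

Emit:
{"method": "step_arm", "body": {"increments": [{"delta_pos": [-1.0, 0, 0], "dr": [0, 0, 0], "fingers": 0.6}, {"delta_pos": [-1.6, 0, 0], "dr": [0, 0, 0], "fingers": 0.6}, {"delta_pos": [-2.1, 0, 0], "dr": [0, 0, 0], "fingers": 0.6}, {"delta_pos": [-2.6, 0, 0], "dr": [0, 0, 0], "fingers": 0.6}, {"delta_pos": [-3.0, 0, 0], "dr": [0, 0, 0], "fingers": 0.6}]}}

```text
time: 4.05
tool_pos: [0.5173, 0.2518, 0.0168]
tool_rot: [3.141, -0.0, 1.373]
contact_force: [0.2, 0.6, 0.3]
opening: 0.0185
grip_force: 0.5
```

Emit:
{"method": "step_arm", "body": {"increments": [{"delta_pos": [-0.4, 0, 0], "dr": [0, 0, 0], "fingers": 0.6}, {"delta_pos": [-0.8, 0, 0], "dr": [0, 0, 0], "fingers": 0.6}, {"delta_pos": [-1.1, 0, 0], "dr": [0, 0, 0], "fingers": 0.6}, {"delta_pos": [-1.4, 0, 0], "dr": [0, 0, 0], "fingers": 0.6}, {"delta_pos": [-1.6, 0, 0], "dr": [0, 0, 0], "fingers": 0.6}]}}

```text
time: 4.68
tool_pos: [0.5141, 0.2361, 0.0167]
tool_rot: [3.142, 0.0, 1.373]
contact_force: [0.7, 1.4, 1.5]
opening: 0.0184
grip_force: 0.7
```

Run:
```python
from h import *
s,p,im=snap('wrist','pics/w4.png')
t=np.array(s['tool_pos']);print(s['time'],toB(t),s['tool_rot'],toB(s['contact_force']),s['opening'])
a=cv2.imread('pics/w3.png')[:,120:520];b=im[:,120:520]
cv2.imwrite('pics/c4.png',np.hstack([a,b]))
```

```text
4.675 [0.45857393 0.33127792 0.01670469] [3.14151143e+00 3.64174025e-05 1.37343105e+00] [0.41311154 1.51626472 1.48272831] 0.018389063554374138
```

View pics/c4.png

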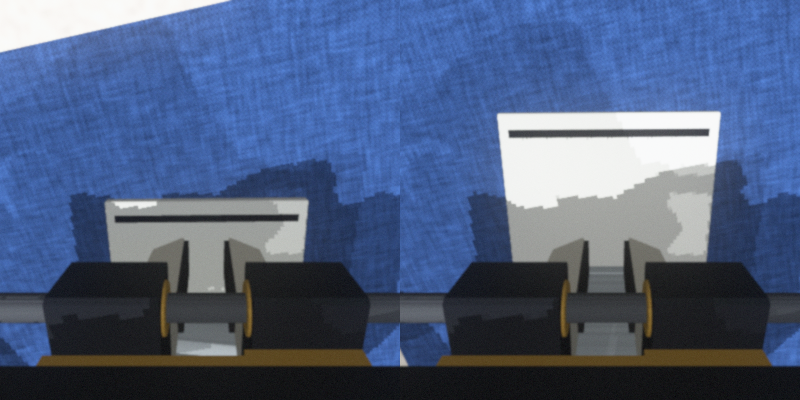

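The slider face is flat against the fingers, and the board edge is level in the image at row 112, so the tool is square. I'll creep on.

Emit:
{"method": "step_arm", "body": {"increments": [{"delta_pos": [-0.2, 0, 0], "dr": [0, 0, 0], "fingers": 0.6}, {"delta_pos": [-0.35, 0, 0], "dr": [0, 0, 0], "fingers": 0.6}, {"delta_pos": [-0.5, 0, 0], "dr": [0, 0, 0], "fingers": 0.6}, {"delta_pos": [-0.6, 0, 0], "dr": [0, 0, 0], "fingers": 0.6}, {"delta_pos": [-0.7, 0, 0], "dr": [0, 0, 0], "fingers": 0.6}]}}

```text
time: 5.35
tool_pos: [0.5126, 0.2294, 0.0166]
tool_rot: [-3.142, 0.0, 1.373]
contact_force: [0.7, 3.0, 0.7]
opening: 0.0188
grip_force: 1.1
```

Emit:
{"method": "step_arm", "body": {"increments": [{"delta_pos": [-0.05, 0, 0], "dr": [0, 0, 0], "fingers": 0.6}, {"delta_pos": [-0.1, 0, 0], "dr": [0, 0, 0], "fingers": 0.6}, {"delta_pos": [-0.15, 0, 0], "dr": [0, 0, 0], "fingers": 0.6}, {"delta_pos": [-0.2, 0, 0], "dr": [0, 0, 0], "fingers": 0.6}, {"delta_pos": [-0.2, 0, 0], "dr": [0, 0, 0], "fingers": 0.6}]}}

```text
time: 5.98
tool_pos: [0.5126, 0.2287, 0.0168]
tool_rot: [3.141, -0.002, 1.374]
contact_force: [1.0, 8.0, -1.3]
opening: 0.0186
grip_force: 4.0
```

Force rise shows the slider seated. I'll back off, rise, and look from above.

Emit:
{"method": "step_arm", "body": {"increments": [{"delta_pos": [1.5, 0, 0], "dr": [0, 0, 0], "fingers": 0.6}, {"delta_pos": [2.5, 0, -3], "dr": [0, 0, 0], "fingers": 0.6}, {"delta_pos": [2.5, 0, -8], "dr": [0, 0, 0], "fingers": 0.2}, {"delta_pos": [0, 0, -13], "dr": [0, 0, 0], "fingers": -0.4}, {"delta_pos": [-5, 0, -16], "dr": [0, 0, 0], "fingers": -1}]}}

```text
time: 6.6
tool_pos: [0.5032, 0.1791, 0.1791]
tool_rot: [3.138, -0.001, 1.376]
contact_force: [1.3, -1.5, -0.7]
opening: 0.044
grip_force: 0.0
```

Emit:
{"method": "step_arm", "body": {"increments": [{"delta_pos": [-5, 0, -2], "dr": [0, 0, 0], "fingers": -1}, {"delta_pos": [-8, 0, -2], "dr": [0, 0, 0], "fingers": -1}, {"delta_pos": [-8, 0, -2], "dr": [0, 0, 0], "fingers": -1}, {"delta_pos": [-8, 0, -2], "dr": [0, 0, 0], "fingers": -1}, {"delta_pos": [-8, 0, -2], "dr": [0, 0, 0], "fingers": -1}]}}

```text
time: 7.22
tool_pos: [0.4868, 0.101, 0.1963]
tool_rot: [-3.141, 0.0, 1.375]
contact_force: [0.4, -0.5, -0.2]
opening: 0.0906
grip_force: 0.0
```

Run:
```python
from h import *
s,p,im=snap('wrist','pics/w5.png')
t=np.array(s['tool_pos']);print(s['time'],toB(t),s['tool_rot'],s['contact_force'],s['opening'])
u=proj(p,B(.46,.27,.046));print(u)
u=u.astype(int);c=im[max(0,u[1]-90):u[1]+90,u[0]-90:u[0]+90];print(max(0,u[1]-90),u[0]-90)
cv2.imwrite('pics/c5.png',cv2.resize(c,None,fx=3.3,fy=3.3,interpolation=cv2.INTER_CUBIC))
```

```text
7.225 [0.45804389 0.19344566 0.19634367] [-3.14090012e+00  1.43915400e-04  1.37478078e+00] [ 0.4490679  -0.52190267 -0.23302244] 0.0905793988784205
[328.15870021  96.86531626]
6 238
```

View pics/c5.png

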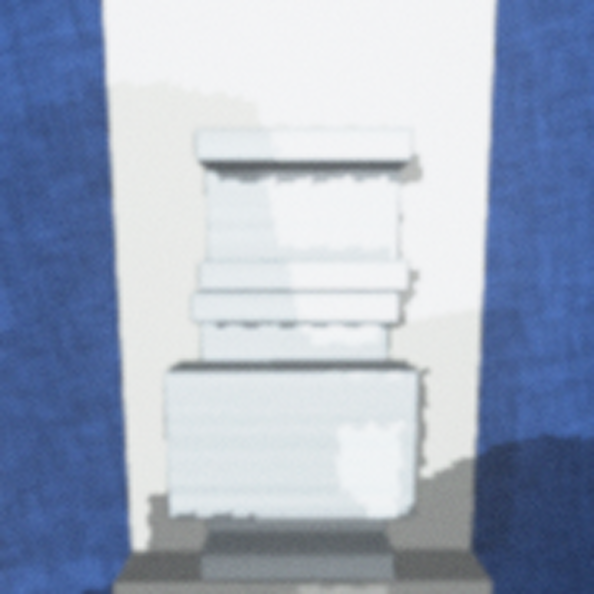

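The slider is snug and square: the joint line is at crop row 291, and the ends are within about 2 mm. I'll get the joint and cap positions.

Run:
```python
from h import *
p=np.load('pics/w5.npz')
for n,c,z in [('s_outL',(195,129),.046),('s_outR',(413,129),.046),('jL',(195,291),.046),('jR',(405,292),.046),('sinL',(198,261),.046),('secL',(190,320),.046),('secR',(398,320),.046),('capL',(168,370),.054),('capR',(418,368),.054),('cap2L',(168,517),.054),('cap2R',(414,517),.054)]:
    print(n,toB(plane(p,(c[0]/3.3+238,c[1]/3.3+6),z)).round(4))
# spare from w1
q=np.load('pics/w1.npz')
L=[plane(q,u,z).round(4) for u,z in (((445,161),.0603),((507.4,127),.0603),((466.4,189.5),.0886),((534.6,157.4),.0886))];print(L)
P=delta([.51,-.08,.25],[np.pi,0,1.53]);print(P)
```

```text
s_outL [0.4337 0.3118 0.046 ]
s_outR [0.4894 0.3118 0.046 ]
jL [0.4327 0.2723 0.046 ]
jR [0.4887 0.272  0.046 ]
sinL [0.4337 0.2799 0.046 ]
secL [0.4311 0.2648 0.046 ]
secR [0.487  0.2648 0.046 ]
capL [0.4256 0.2524 0.054 ]
capR [0.4919 0.2529 0.054 ]
cap2L [0.4242 0.2127 0.054 ]
cap2R [0.4922 0.2127 0.054 ]
[array([ 0.4761, -0.1336,  0.0603]), array([ 0.5427, -0.136 ,  0.0603]), array([ 0.4756, -0.1588,  0.0886]), array([ 0.5418, -0.1646,  0.0886])]
(array([-17.3 ,   5.79,  -5.37]), array([-0. ,  0. , -8.9]))
```

Run:
```python
from h import *
print(delta([.505,-.225,.24],[np.pi,0,1.51]))
```

```text
(array([-31.62,   8.13,  -4.36]), array([-0. ,  0. , -7.7]))
```

Emit:
{"method": "step_arm", "body": {"increments": [{"delta_pos": [-6, 1.6, -2], "dr": [0, 0, -2], "fingers": -1}, {"delta_pos": [-12, 3.2, -4.4], "dr": [0, 0, -4], "fingers": -1}, {"delta_pos": [-18, 4.8, -4.4], "dr": [0, 0, -6], "fingers": -1}, {"delta_pos": [-24, 6.3, -4.4], "dr": [0, 0, -7.7], "fingers": -1}, {"delta_pos": [-29, 7.5, -4.4], "dr": [0, 0, -7.7], "fingers": -1}]}}

```text
time: 7.9
tool_pos: [0.5038, -0.2006, 0.2406]
tool_rot: [3.141, 0.0, 1.509]
contact_force: [0.9, 0.4, -0.2]
opening: 0.0921
grip_force: 0.0
```

Emit:
{"method": "step_arm", "body": {"increments": [{"delta_pos": [-2.6, 0.3, 0], "dr": [0, 0, 0], "fingers": -1}, {"delta_pos": [-2.6, 0.3, 0], "dr": [0, 0, 0], "fingers": -1}, {"delta_pos": [-2.6, 0.3, 0], "dr": [0, 0, 0], "fingers": -1}, {"delta_pos": [-2.6, 0.3, 0], "dr": [0, 0, 0], "fingers": -1}, {"delta_pos": [-2.6, 0.3, 0], "dr": [0, 0, 0], "fingers": -1}]}}

```text
time: 8.52
tool_pos: [0.5051, -0.2241, 0.2409]
tool_rot: [3.141, 0.0, 1.509]
contact_force: [0.6, -0.6, 0.9]
opening: 0.0915
grip_force: 0.0
```

Run:
```python
from h import *
s,p,im=snap('wrist','pics/w6.png')
print(s['time'],s['tool_pos'],s['tool_rot'],s['qpos'])
u=proj(p,[.5085,-.1625,.07]).astype(int);print(u)
hs=cv2.cvtColor(im,cv2.COLOR_BGR2HSV);m=((hs[...,1]<70)&(hs[...,2]>90)).astype(np.uint8)
m[235:]=0
c=[c for c in cv2.findContours(m,0,2)[0] if cv2.contourArea(c)>300]
for k in c:
    q=cv2.approxPolyDP(k,3,True)[:,0]
    if abs(q.mean(0)-u).max()<80:
        print(cv2.contourArea(k));
        for a in q: print(a.tolist(),plane(p,a,.06).round(4)[:2],plane(p,a,.0886).round(4)[:2])
# inner edges: brightness profile down middle
g=cv2.cvtColor(im,cv2.COLOR_BGR2GRAY)
for dx in(-30,0,30): print(dx,g[u[1]-60:u[1]+60:2,u[0]+dx].tolist())
```

```text
8.525 [ 0.50506411 -0.22414756  0.24092675] [3.14138410e+00 9.81115296e-05 1.50937592e+00] [-5.56401409e-01  3.82272785e-01  1.42337070e+00  1.30881388e-05
  1.33571905e+00 -4.94984062e-01]
[325 112]
4179.0
[359, 81] [ 0.5422 -0.1359] [ 0.5395 -0.1363]
[289, 81] [ 0.4754 -0.1319] [ 0.4784 -0.1325]
[287, 116] [ 0.4704 -0.1642] [ 0.4737 -0.1622]
[291, 138] [ 0.4723 -0.186 ] [ 0.4755 -0.1821]
[357, 138] [ 0.5386 -0.19  ] [ 0.5362 -0.1858]
[362, 112] [ 0.5443 -0.1649] [ 0.5414 -0.1628]
-30 [83, 78, 81, 85, 82, 78, 84, 79, 84, 83, 85, 83, 77, 83, 108, 183, 190, 193, 190, 192, 197, 167, 130, 127, 128, 126, 127, 123, 133, 126, 128, 104, 99, 117, 107, 102, 102, 102, 96, 100, 97, 94, 96, 95, 54, 46, 55, 52, 51, 46, 51, 51, 52, 53, 65, 63, 60, 61, 59, 58]
0 [84, 87, 88, 81, 89, 86, 81, 80, 84, 77, 86, 68, 48, 57, 150, 195, 192, 191, 193, 191, 193, 191, 191, 196, 195, 196, 193, 194, 203, 189, 171, 115, 100, 107, 108, 103, 99, 104, 105, 101, 107, 144, 156, 139, 66, 56, 69, 81, 90, 84, 87, 88, 72, 59, 59, 63, 56, 58, 55, 55]
30 [92, 99, 97, 95, 89, 96, 94, 95, 85, 90, 91, 96, 101, 103, 157, 198, 198, 195, 196, 204, 211, 208, 210, 213, 210, 216, 211, 214, 216, 213, 217, 170, 158, 168, 163, 153, 147, 126, 123, 121, 126, 123, 126, 103, 54, 54, 79, 82, 81, 82, 78, 82, 88, 97, 98, 67, 60, 56, 59, 54]
```

```bash
cat >> h.py <<'E'
def delR(pos,g,base=None):
    p,r=pose() if base is None else base
    return np.round(r.inv().apply(np.array(pos)-p)*100,2),np.round(np.degrees((r.inv()*g).as_rotvec()),1)
G=R.from_euler('xyz',[np.pi,0,1.51])*R.from_euler('y',-45,degrees=True)
C=np.array([.5076,-.1622,.0603]); t=G.as_matrix()[:,2]
E
python3 - <<'E'
from h import *
T=C+t*(-.013+.0188); print(t,T,G.as_matrix()[:,0])
print(delR(T-t*.1,G)); print(delR(T,G))
E
```

```text
[-0.04296302 -0.70580038 -0.70710678] [ 0.50735081 -0.16629364  0.05619878] [ 0.04296302  0.70580038 -0.70710678]
(array([12.88, -0.14, 11.4 ]), array([ -0. , -45. ,  -0.1]))
(array([ 5.81, -0.13, 18.47]), array([ -0. , -45. ,  -0.1]))
```

Emit:
{"method": "step_arm", "body": {"increments": [{"delta_pos": [4, 0, 0.5], "dr": [0, -9, 0], "fingers": -1}, {"delta_pos": [8, -0.1, 2], "dr": [0, -18, 0], "fingers": -1}, {"delta_pos": [12, -0.1, 5], "dr": [0, -27, 0], "fingers": -1}, {"delta_pos": [12.9, -0.1, 8], "dr": [0, -36, 0], "fingers": -1}, {"delta_pos": [12.9, -0.1, 10], "dr": [0, -45, 0], "fingers": -1}]}}

```text
time: 9.2
tool_pos: [0.5124, -0.0946, 0.1404]
tool_rot: [3.139, 0.79, 1.51]
contact_force: [-0.6, -0.1, 0.6]
opening: 0.0918
grip_force: 0.0
```

Run:
```python
from h import *
s=robot.observe();print(s['tool_pos'],s['qpos'])
T=C+t*(-.013+.0188)
print(delR(T-t*.1,G)); print(delR(T,G))
```

```text
[ 0.51235474 -0.09459938  0.14037198] [ 0.10276617  0.58043911  1.69743679 -0.85594733  1.19061373  0.63222253]
(array([ 0.88, -0.07,  1.03]), array([ 0.1,  0.3, -0. ]))
(array([ 0.92, -0.09, 11.03]), array([ 0.1,  0.3, -0. ]))
```

Emit:
{"method": "step_arm", "body": {"increments": [{"delta_pos": [0.9, -0.1, 1.5], "dr": [0, 0, 0], "fingers": -1}, {"delta_pos": [0.9, -0.1, 5], "dr": [0, 0, 0], "fingers": -1}, {"delta_pos": [0.9, -0.1, 8], "dr": [0, 0, 0], "fingers": -1}, {"delta_pos": [0.9, -0.1, 10], "dr": [0, 0, 0], "fingers": -1}, {"delta_pos": [0.9, -0.1, 11], "dr": [0, 0, 0], "fingers": -1}]}}

```text
time: 9.82
tool_pos: [0.5077, -0.1669, 0.0582]
tool_rot: [-3.136, 0.781, 1.506]
contact_force: [0.2, 0.5, -0.1]
opening: 0.092
grip_force: 0.0
```

Run:
```python
from h import *
s,p,im=snap('wrist','pics/w7.png')
cv2.imwrite('pics/c7.png',im)
s=robot.observe();print(s['time'],s['tool_pos'],s['qpos'],s['contact_force'])
print(delR(C+t*.0058,G))
# predicted px of spare corners
X=R.from_euler('xyz',[0,0,-.061]).apply([1,0,0]);Z=t;Y=np.cross(Z,X)
for a in(-1,1):
  for b,c in((-20,-20),(20,-20)): print(proj(p,C+X*a*.034+Y*b/1000+Z*c/1000).round())
hs=cv2.cvtColor(im,cv2.COLOR_BGR2HSV);m=((hs[...,1]<60)&(hs[...,2]>90)).astype(np.uint8)
for k in cv2.findContours(m,0,2)[0]:
    if cv2.contourArea(k)>1500: print(cv2.boundingRect(k),cv2.contourArea(k))
```

```text
9.875 [ 0.50809718 -0.16691978  0.05813155] [-0.03834054  0.69512722  1.78211011 -0.99494279  0.99468481  0.74055758] [ 0.45227892 -0.70758516  0.48646741]
(array([ 0.18, -0.08,  0.1 ]), array([-0.5, -0.3, -0.2]))
[247. 238.]
[253. 315.]
[403. 238.]
[397. 316.]
(340, 322, 135, 34) 3932.5
(176, 322, 154, 45) 6090.0
(420, 238, 69, 55) 1738.5
(545, 237, 95, 58) 2347.5
(231, 208, 189, 86) 11584.0
(0, 82, 233, 253) 22889.5
```

The spare sits as predicted between the fingers. Joint 4 is close to its limit, so I'll stay here and close.

Emit:
{"method": "step_arm", "body": {"increments": [{"delta_pos": [0, 0, 0], "dr": [0, 0, 0], "fingers": -0.35}, {"delta_pos": [0, 0, 0], "dr": [0, 0, 0], "fingers": -0.4}, {"delta_pos": [0, 0, 0], "dr": [0, 0, 0], "fingers": 1}, {"delta_pos": [0, 0, 0], "dr": [0, 0, 0], "fingers": 1}, {"delta_pos": [0, 0, 0], "dr": [0, 0, 0], "fingers": 1}], "newtons": 35}}

```text
time: 10.5
tool_pos: [0.5078, -0.1653, 0.059]
tool_rot: [-3.137, 0.782, 1.508]
contact_force: [-2.4, 4.2, 6.4]
opening: 0.0676
grip_force: 35.1
```

Run:
```python
from h import *
s=robot.observe();print(s['time'],s['tool_pos'],s['tool_rot'],s['qpos'],s['contact_force'],s['opening'],s['grip_force'])
p,r=pose();print(r.inv().apply([0,0,.08])*100)
print('spare centre rel tool (mm)',r.inv().apply(C-p)*1000,'z err',(r.inv()*G).as_rotvec())
```

```text
10.5 [ 0.5077902  -0.16529587  0.05899241] [-3.13665202  0.78228685  1.50793086] [-0.03450646  0.69367745  1.78344527 -0.99532225  0.99677006  0.74180585] [-2.35116237  4.21168069  6.37052972] 0.06757944639973326 35.09637172333896
[-5.63922666 -0.02803518 -5.67435782]
spare centre rel tool (mm) [ 1.26137182 -0.39961982 -3.09509396] z err [-0.00640146 -0.00311493 -0.00145769]
```

Emit:
{"method": "step_arm", "body": {"increments": [{"delta_pos": [-0.7, 0, -0.7], "dr": [0, 0, 0], "fingers": 1}, {"delta_pos": [-2.5, 0, -2.5], "dr": [0, 0, 0], "fingers": 1}, {"delta_pos": [-5, 0, -5], "dr": [0, 0, 0], "fingers": 1}, {"delta_pos": [-7.5, 0, -7.5], "dr": [0, 0, 0], "fingers": 1}, {"delta_pos": [-9, 0, -9], "dr": [0, 0, 0], "fingers": 1}]}}

```text
time: 11.12
tool_pos: [0.509, -0.166, 0.1878]
tool_rot: [-3.141, 0.781, 1.506]
contact_force: [0.1, 0.1, -1.8]
opening: 0.0674
grip_force: 35.0
```

Run:
```python
from h import *
s=robot.observe();print(s['time'],s['tool_pos'],s['qpos'],s['opening'],s['contact_force'])
V=R.from_euler('xyz',[np.pi,0,np.pi/2+BY])
print(delR(B(.4606,.2729,.18),V))
```

```text
11.125 [ 0.50903356 -0.1660237   0.18781383] [-0.03629485  0.48848502  1.69450855 -0.87024596  1.1694224   0.47542358] 0.06743807126071773 [ 0.11431868  0.06212611 -1.8169221 ]
(array([ 24.94,  -2.69, -23.63]), array([ 2.9, 44.7,  7. ]))
```

Emit:
{"method": "step_arm", "body": {"increments": [{"delta_pos": [3, -0.3, -3.5], "dr": [0.3, 5, 0.8], "fingers": 1}, {"delta_pos": [6.5, -0.7, -7.2], "dr": [0.7, 12, 1.8], "fingers": 1}, {"delta_pos": [10, -1.1, -11], "dr": [1.2, 19, 3], "fingers": 1}, {"delta_pos": [13.5, -1.5, -14.5], "dr": [1.6, 26, 4], "fingers": 1}, {"delta_pos": [17, -1.9, -17.5], "dr": [2.1, 33, 5.1], "fingers": 1}]}}

```text
time: 11.75
tool_pos: [0.506, 0.0805, 0.1912]
tool_rot: [3.133, 0.2, 1.409]
contact_force: [0.0, 0.2, -1.7]
opening: 0.0674
grip_force: 35.0
```

Run:
```python
from h import *
s=robot.observe();print(s['time'],s['tool_pos'],s['qpos'])
V=R.from_euler('xyz',[np.pi,0,np.pi/2+BY])
print(delR(B(.4606,.2729,.15),V))
```

```text
11.75 [0.50603269 0.08054349 0.19118512] [ 0.12851632  0.39420511  1.56674264 -0.20564758  1.23736938  0.36248291]
(array([10.27, -1.72,  2.1 ]), array([ 0.7, 11.5,  1.9]))
```

Emit:
{"method": "step_arm", "body": {"increments": [{"delta_pos": [4, -0.7, 0], "dr": [0.3, 5, 0.8], "fingers": 1}, {"delta_pos": [8, -1.3, 0.5], "dr": [0.6, 10, 1.6], "fingers": 1}, {"delta_pos": [10.3, -1.7, 1.4], "dr": [0.7, 11.5, 1.9], "fingers": 1}, {"delta_pos": [10.3, -1.7, 2.1], "dr": [0.7, 11.5, 1.9], "fingers": 1}, {"delta_pos": [10.3, -1.7, 2.1], "dr": [0.7, 11.5, 1.9], "fingers": 1}]}}

```text
time: 12.38
tool_pos: [0.5043, 0.1757, 0.1479]
tool_rot: [-3.138, 0.006, 1.376]
contact_force: [-0.0, -0.3, -1.5]
opening: 0.0674
grip_force: 35.0
```

Run:
```python
from h import *
s,p,im=snap('wrist','pics/w8.png')
V=R.from_euler('xyz',[np.pi,0,np.pi/2+BY])
print(s['time'],toB(s['tool_pos']),s['tool_rot'],delR(B(.4606,.2729,.0309),V))
pt,r=pose()
# predicted web corners
for dx,dy in((20,-34),(20,34),(-20,-34),(-20,34)):
    print(dx,dy,proj(p,pt+r.apply([.0013+dx/1000,-.0004+dy/1000,-.0031-.020])).round(1))
cv2.imwrite('pics/c8.png',cv2.resize(im[180:340,210:450],None,fx=3,fy=3,interpolation=cv2.INTER_CUBIC))
```

```text
12.375 [0.46066013 0.27008497 0.1478597 ] [-3.13804253  0.00634825  1.37629306] (array([ 0.33, -0.02, 11.75]), array([-0.1,  0.3,  0. ]))
20 -34 [248.8 238.1]
20 34 [403.5 238.2]
-20 -34 [254.7 314.6]
-20 34 [397.4 314.8]
```

View pics/c8.png

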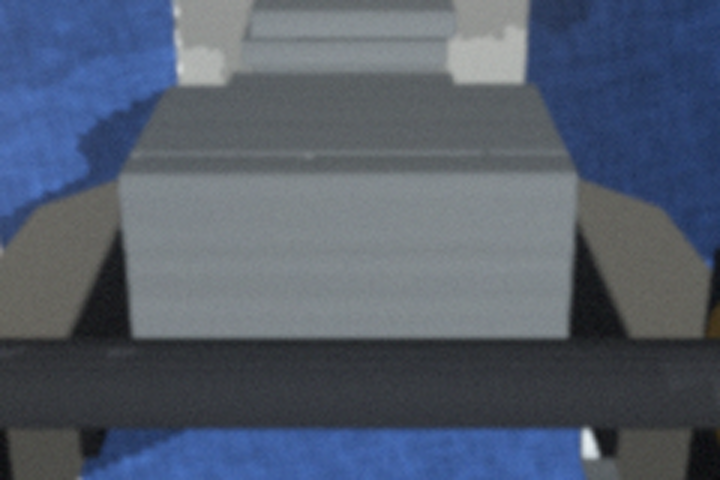

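The web's front edge is at image row 237.7 (predicted 238.1), and it is square. I'll check tilt from the leg's lower edge (row ~208.5), then lower.

Run:
```python
from h import *
p=np.load('pics/w8.npz');pt,r=pose()
for o in(0,.003):
  for dy in(-34,34):
    print(o,[proj(p,pt+r.apply([.0013+.020,-.0004+dy/1000,-.0031+dz+o])).round(1).tolist() for dz in (-.02,.02)])
```

```text
0 [[248.8, 238.1], [264.6, 207.2]]
0 [[403.5, 238.2], [387.6, 207.3]]
0.003 [[250.3, 235.2], [265.5, 205.4]]
0.003 [[402.0, 235.4], [386.6, 205.5]]
```

Emit:
{"method": "step_arm", "body": {"increments": [{"delta_pos": [0.3, 0, 2], "dr": [0, 0.3, 0], "fingers": 1}, {"delta_pos": [0.3, 0, 4], "dr": [0, 0.3, 0], "fingers": 1}, {"delta_pos": [0.3, 0, 6], "dr": [0, 0.3, 0], "fingers": 1}, {"delta_pos": [0.3, 0, 7], "dr": [0, 0.3, 0], "fingers": 1}, {"delta_pos": [0.3, 0, 7.3], "dr": [0, 0.3, 0], "fingers": 1}]}}

```text
time: 13.05
tool_pos: [0.5052, 0.1789, 0.0754]
tool_rot: [-3.139, -0.001, 1.376]
contact_force: [-0.4, -0.3, -1.3]
opening: 0.0676
grip_force: 35.0
```

Run:
```python
from h import *
s,p,im=snap('wrist','pics/w9.png')
V=R.from_euler('xyz',[np.pi,0,np.pi/2+BY])
print(s['time'],toB(s['tool_pos']),s['tool_rot'],s['contact_force'],delR(B(.4606,.2729,.0309),V))
g=cv2.cvtColor(im,cv2.COLOR_BGR2GRAY)
# leg-bottom and slider edges along columns
for c in (300,326,350): print(c,g[120:300:2,c].tolist())
for n,by,z in(('slider +y out',.312,.046),('slider +y in',.304,.046),('spare bottom out',.2742+.02,toB(s['tool_pos'])[2]-.0169)): print(n,proj(p,B(.46,by,z)).round(1))
```

```text
13.05 [0.46092535 0.27334788 0.07544359] [-3.13919384e+00 -6.21270328e-04  1.37550122e+00] [-0.42058243 -0.27822677 -1.34424951] (array([-0.06, -0.02,  4.45]), array([-0.1, -0. , -0. ]))
300 [235, 235, 234, 233, 234, 235, 235, 234, 235, 235, 235, 233, 234, 233, 233, 232, 234, 232, 227, 134, 115, 103, 106, 110, 110, 156, 214, 225, 227, 227, 228, 212, 148, 138, 139, 134, 136, 139, 140, 134, 133, 134, 127, 98, 96, 91, 94, 90, 93, 95, 94, 94, 94, 94, 93, 106, 97, 92, 97, 120, 131, 135, 134, 132, 133, 131, 134, 128, 130, 133, 132, 130, 127, 130, 134, 129, 127, 127, 128, 130, 131, 132, 133, 130, 135, 131, 96, 42, 48, 49]
326 [235, 234, 233, 234, 234, 234, 235, 233, 234, 234, 234, 233, 232, 233, 233, 233, 233, 232, 223, 137, 118, 111, 110, 113, 112, 154, 215, 225, 227, 226, 227, 217, 208, 160, 141, 139, 137, 140, 138, 135, 134, 133, 130, 100, 94, 95, 96, 92, 95, 96, 94, 95, 95, 94, 94, 106, 94, 94, 98, 125, 131, 133, 132, 132, 130, 131, 128, 129, 131, 133, 131, 128, 129, 131, 132, 134, 130, 124, 123, 129, 131, 135, 132, 131, 131, 129, 99, 46, 49, 52]
350 [243, 242, 243, 243, 243, 243, 243, 243, 243, 243, 243, 241, 233, 232, 233, 233, 232, 231, 223, 135, 121, 108, 111, 112, 111, 153, 216, 225, 227, 227, 226, 210, 140, 138, 137, 137, 135, 138, 136, 137, 134, 137, 132, 100, 93, 95, 93, 94, 93, 95, 98, 91, 97, 94, 97, 107, 96, 93, 97, 127, 131, 135, 135, 132, 127, 130, 130, 134, 136, 134, 133, 129, 128, 132, 129, 134, 131, 128, 126, 132, 131, 134, 133, 132, 133, 132, 102, 41, 46, 49]
slider +y out [324.6 171.3]
slider +y in [324.6 184.7]
spare bottom out [324.5 207.9]
```

Emit:
{"method": "step_arm", "body": {"increments": [{"delta_pos": [-0.08, 0, 0.3], "dr": [0, 0, 0], "fingers": 1}, {"delta_pos": [-0.08, 0, 0.7], "dr": [0, 0, 0], "fingers": 1}, {"delta_pos": [-0.08, 0, 1.1], "dr": [0, 0, 0], "fingers": 1}, {"delta_pos": [-0.08, 0, 1.4], "dr": [0, 0, 0], "fingers": 1}, {"delta_pos": [-0.08, 0, 1.6], "dr": [0, 0, 0], "fingers": 1}]}}

```text
time: 13.72
tool_pos: [0.5047, 0.1784, 0.0593]
tool_rot: [-3.139, -0.001, 1.376]
contact_force: [0.0, -0.8, -1.4]
opening: 0.0673
grip_force: 35.0
```

Emit:
{"method": "step_arm", "body": {"increments": [{"delta_pos": [0, 0, 0.3], "dr": [0, 0, 0], "fingers": 1}, {"delta_pos": [0, 0, 0.6], "dr": [0, 0, 0], "fingers": 1}, {"delta_pos": [0, 0, 0.9], "dr": [0, 0, 0], "fingers": 1}, {"delta_pos": [0, 0, 1.2], "dr": [0, 0, 0], "fingers": 1}, {"delta_pos": [0, 0, 1.5], "dr": [0, 0, 0], "fingers": 1}]}}

```text
time: 14.35
tool_pos: [0.5047, 0.1784, 0.0443]
tool_rot: [-3.139, -0.001, 1.376]
contact_force: [-0.4, -0.8, -1.4]
opening: 0.0676
grip_force: 35.0
```

Emit:
{"method": "step_arm", "body": {"increments": [{"delta_pos": [0, 0, 0.2], "dr": [0, 0, 0], "fingers": 1}, {"delta_pos": [0, 0, 0.4], "dr": [0, 0, 0], "fingers": 1}, {"delta_pos": [0, 0, 0.6], "dr": [0, 0, 0], "fingers": 1}, {"delta_pos": [0, 0, 0.8], "dr": [0, 0, 0], "fingers": 1}, {"delta_pos": [0, 0, 0.95], "dr": [0, 0, 0], "fingers": 1}]}}

```text
time: 14.98
tool_pos: [0.5047, 0.1785, 0.0349]
tool_rot: [-3.139, -0.001, 1.376]
contact_force: [-0.8, 0.5, -1.2]
opening: 0.0676
grip_force: 35.0
```

Free so far. Creep to contact.

Emit:
{"method": "step_arm", "body": {"increments": [{"delta_pos": [0, 0, 0.08], "dr": [0, 0, 0], "fingers": 1}, {"delta_pos": [0, 0, 0.16], "dr": [0, 0, 0], "fingers": 1}, {"delta_pos": [0, 0, 0.24], "dr": [0, 0, 0], "fingers": 1}, {"delta_pos": [0, 0, 0.32], "dr": [0, 0, 0], "fingers": 1}, {"delta_pos": [0, 0, 0.38], "dr": [0, 0, 0], "fingers": 1}]}}

```text
time: 15.6
tool_pos: [0.5047, 0.1785, 0.0312]
tool_rot: [-3.139, -0.001, 1.376]
contact_force: [-0.1, 0.2, -1.8]
opening: 0.0675
grip_force: 35.0
```

Emit:
{"method": "step_arm", "body": {"increments": [{"delta_pos": [0, 0, 0.05], "dr": [0, 0, 0], "fingers": 1}, {"delta_pos": [0, 0, 0.1], "dr": [0, 0, 0], "fingers": 1}, {"delta_pos": [0, 0, 0.15], "dr": [0, 0, 0], "fingers": 1}, {"delta_pos": [0, 0, 0.2], "dr": [0, 0, 0], "fingers": 1}, {"delta_pos": [0, 0, 0.2], "dr": [0, 0, 0], "fingers": 1}]}}

```text
time: 16.23
tool_pos: [0.5048, 0.1785, 0.0303]
tool_rot: [-3.14, -0.001, 1.376]
contact_force: [-2.0, -0.8, 9.1]
opening: 0.0675
grip_force: 35.0
```

Contact at the expected home height. I'll ease the grip, then open.

Emit:
{"method": "step_arm", "body": {"increments": [{"delta_pos": [0, 0, 0.02], "dr": [0, 0, 0], "fingers": 1}, {"delta_pos": [0, 0, 0.02], "dr": [0, 0, 0], "fingers": 1}, {"delta_pos": [0, 0, 0.02], "dr": [0, 0, 0], "fingers": 1}, {"delta_pos": [0, 0, 0], "dr": [0, 0, 0], "fingers": 1}, {"delta_pos": [0, 0, 0], "dr": [0, 0, 0], "fingers": 1}], "newtons": 4}}

```text
time: 16.85
tool_pos: [0.5052, 0.1784, 0.0295]
tool_rot: [-3.14, -0.001, 1.376]
contact_force: [-0.5, -1.3, 6.4]
opening: 0.0684
grip_force: 4.0
```

Emit:
{"method": "step_arm", "body": {"increments": [{"delta_pos": [0, 0, 0], "dr": [0, 0, 0], "fingers": -0.5}, {"delta_pos": [0, 0, 0], "dr": [0, 0, 0], "fingers": -0.6}, {"delta_pos": [0, 0, 0], "dr": [0, 0, 0], "fingers": -0.7}, {"delta_pos": [0, 0, 0], "dr": [0, 0, 0], "fingers": -0.8}, {"delta_pos": [0, 0, 0], "dr": [0, 0, 0], "fingers": -0.8}]}}

```text
time: 17.48
tool_pos: [0.5047, 0.1785, 0.0291]
tool_rot: [-3.139, -0.001, 1.376]
contact_force: [0.4, 0.3, 0.5]
opening: 0.0825
grip_force: 0.0
```

Raise and back off to the look pose.

Emit:
{"method": "step_arm", "body": {"increments": [{"delta_pos": [0, 0, -1.5], "dr": [0, 0, 0], "fingers": -0.85}, {"delta_pos": [0, 0, -5], "dr": [0, 0, 0], "fingers": -0.9}, {"delta_pos": [0, 0, -10], "dr": [0, 0, 0], "fingers": -1}, {"delta_pos": [-3, 0, -15], "dr": [0, 0, 0], "fingers": -1}, {"delta_pos": [-7, 0, -17], "dr": [0, 0, 0], "fingers": -1}]}}

```text
time: 18.1
tool_pos: [0.4926, 0.1095, 0.2034]
tool_rot: [3.138, -0.003, 1.378]
contact_force: [1.1, -0.4, -0.5]
opening: 0.0914
grip_force: 0.0
```

Emit:
{"method": "step_arm", "body": {"increments": [{"delta_pos": [-1, 0, 0], "dr": [0, 0, 0], "fingers": -1}, {"delta_pos": [-1, 0, 0], "dr": [0, 0, 0], "fingers": -1}, {"delta_pos": [-1, 0, 0], "dr": [0, 0, 0], "fingers": -1}, {"delta_pos": [-1, 0, 0], "dr": [0, 0, 0], "fingers": -1}, {"delta_pos": [-1, 0, 0], "dr": [0, 0, 0], "fingers": -1}]}}

```text
time: 18.73
tool_pos: [0.4894, 0.1003, 0.1987]
tool_rot: [-3.138, -0.001, 1.377]
contact_force: [-0.9, 0.2, -0.3]
opening: 0.092
grip_force: 0.0
```

Run:
```python
from h import *
s,p,im=snap('wrist','pics/w10.png')
print(s['time'],toB(s['tool_pos']),s['opening'])
g=cv2.cvtColor(im,cv2.COLOR_BGR2GRAY).astype(int)
pr=lambda bx,by,z:proj(p,B(bx,by,z)).round(1).tolist()
print('pred: slider out',pr(.461,.312,.046),'in',pr(.461,.304,.046),'spare +y top',pr(.461,.294,.054),'spare -y top',pr(.461,.254,.054),'cap -y',pr(.461,.2127,.054),'spare ends',pr(.4264,.274,.054),pr(.4944,.274,.054),'if 8mm high',pr(.4264,.274,.062),pr(.4944,.274,.062))
for bx in(.437,.461,.485):
    u=pr(bx,.3,.054);c=int(u[0]);d=np.diff(cv2.GaussianBlur(g.astype(np.float32),(5,3),0)[:,c]);k=[(i,int(d[i])) for i in range(20,200) if abs(d[i])>8 and abs(d[i])==abs(d[i-2:i+3]).max()];print(bx,c,k)
for by in(.265,.274,.284):
    r=int(pr(.461,by,.054)[1]);d=np.diff(cv2.GaussianBlur(g.astype(np.float32),(3,5),0)[r]);k=[(i,int(d[i])) for i in range(230,430) if abs(d[i])>8 and abs(d[i])==abs(d[i-2:i+3]).max()];print('row',r,k)
```

```text
18.725 [0.460739   0.19323792 0.19865584] 0.092030264414587
pred: slider out [327.0, 45.2] in [326.9, 55.3] spare +y top [326.9, 67.3] spare -y top [326.8, 115.9] cap -y [326.7, 162.0] spare ends [286.7, 92.1] [365.6, 92.2] if 8mm high [285.6, 92.2] [366.7, 92.3]
0.437 298 [(54, -35), (57, 29), (115, -35), (118, 35), (161, -27), (173, 10), (189, -27)]
0.461 326 [(54, -50), (58, 30), (114, -34), (117, 35), (162, -25), (166, -11), (173, 12), (188, -31)]
0.485 355 [(54, -49), (114, -44), (117, 40), (162, -31), (171, -11), (181, 17), (188, -33)]
row 103 [(271, 43), (365, -26), (368, 26), (381, -44)]
row 92 [(271, 49), (365, -21), (368, 22), (381, -46)]
row 79 [(270, 48), (365, -18), (368, 20), (382, -47)]
```

```bash
python3 -c "
from cell import robot
print(robot.hand_in())"
```

```text
the job is handed in; nothing more can be done
None
```

The slider channel is snug and square against the row, and the spare channel is open side down and fully home over the new joint beside the cap; I handed the job in at about 19 s, but the call returned no verdict.

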